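# Fit the paddle head into the hand mixer's collet and tighten the nut

### The job

Fit the flat paddle head to the cordless mixer that stands nose up in its stand: set its shank into the collet, feel for the drive slot by turning it under light pressure until it drops fully home, then turn the nut clockwise until the jaws grip the shank firmly, hand-tight and no more. Do not ram the head down or force the nut, and leave the other two heads in their rest.

Things in the scene. Friction and masses are not known exactly. Their poses are not given: they have to be found in the camera images.
- stand: Cordless hand mixer, white, upright and nose up in a round weighted stand 104 mm wide; it does not move. Origin: centre of the underside; z up along the mixer's axis; -x is the side of the switch. On its nose is the collet: spindle face 146 mm, jaws 149.5 to 170.5 mm, nut 150 to 176 mm above the origin
- bore (a point): centre of the collet's mouth, level with the nut's top face, 176 mm above the stand's underside; axes of the stand. The three jaws round it leave a hole 16.6 to 22 mm wide at the start. With a head fully home, the foot of its tang is 40 mm below this point, on the axis
- slot_mid (a point): centre of the drive spindle's flat face, 30 mm below point bore; axes of the stand (they do not show the slot). A slot in the face, 6.5 mm wide, 14.5 mm long, 16 mm deep, takes the tang. Its long way lies within 0.75 rad either way of the stand's y axis, just where is not known and hardly to be seen. A light touch does not turn the spindle (0.06 N m does)
- nut_mid (a point): centre of the clamping nut, half-way up: round knurled steel ring 44 mm across, 26 mm high, mouth 24 mm. These axes belong to the stand, they do not turn with the nut. Clockwise from above closes each jaw 3 mm a rad; the nut does not rise or sink. At the start it is 0.6 to 1.5 rad short of where the jaws meet the shank; how far is not known
- nut_rim (a point): middle of the nut's top face. Feel of the nut: friction of 0.25 N m, steady while it runs free, holds it where it is left. Once the jaws meet the shank the moment climbs about 0.08 N m each 0.1 rad above that steady level (while turning or just after). A rise of 0.1 to 0.25 N m is hand-tight; from 0.5 N m it is forced. Its stop is far beyond
- paddle_mid (a point): centre of the paddle of the head to fit: flat grey plastic frame with crossed bars, 10 mm thick (x), 28 mm wide (y), 30 mm high (z). Below it a steel shank, 13 mm round, 35 mm long, ends in a square shoulder with a flat tang 4 mm thick (x), 12 mm wide (y), 10 mm long, tapered at the foot. About 120 g. Home, this point is 20 mm above the nut's top face
- paddle_foot (a point): middle of the foot of the paddle head's tang, 60 mm below the paddle's centre; same axes. Home, the tang is in the slot and the shoulder, 10 mm above the foot, sits on the spindle's face
- disc_mid (a point): on the axis of the disc head (same shank, with a round ribbed disc 35 mm across on top), 60 mm above its foot; it stays in the rest
- balloon_mid (a point): on the axis of the balloon head (same shank, with a small steel wire balloon 26 mm across on top), 60 mm above its foot; it stays in the rest
- rest: white block with a low skirt, 66 x 184 mm at the foot, 38 mm high, with three round holes 16 mm wide, 32 mm deep in a row along y, 58 mm apart, the middle one at its centre; it does not move. A head stands in each, in any order, foot 6 mm above the worktop, the paddle's thickness within 0.3 rad of the rest's x. Origin: centre of the underside

How it is judged:
By the outcome, as a careful person would: the job done as asked, in the order asked, and still so for the second after the job is handed in, with the robot touching nothing.
It also fails if it takes over 72 s, if anything falls off the work surface, if the arm or the gripper's body presses on something with over 40 N, if the wrist force passes 120 N, or if a joint passes its speed limit or range.

### The arm

A 6-joint arm with a two-finger parallel gripper is mounted at the origin on a cart in front of the work surface, level with it; the furniture and walls round the work are solid. World frame = base frame: x ahead of the robot, y to its left, z up, the work surface at z = 0. Lengths are in mm, angles in rad, forces in N, time in s.
With the tool pointing down it reaches from about 250 to 850 mm from the base axis. Payload 12.5 kg.
Tool frame: the origin (TCP) lies at the very end of the fingers, on their centre line; the grasp point (between the pads) lies 19 mm behind it; z points along the fingers, y is the line along which they close (so a half turn about z gives the same grasp; the last joint's range is limited). The gripper opens to 93 mm and grips with 3 to 60 N. Pads are 15 mm wide; open, the fingers measure 128 mm over their backs; the gripper's body (75 mm by 188 mm) begins 65 mm behind the grasp point.
Start: joints at [-1.362, 0.351, 1.652, -0, 1.139, -0.085], TCP at [159.295, -526.412, 218.633] pointing down, gripper open.
Joint ranges: [-2.75, 2.75], [-0.79, 2.1], [0.01, 2.65], [-1.57, 4.71], [0.07, 3.14], [-2.87, 2.87]. Speed limits (rad/s): [2.22, 2.22, 2.79, 3.14, 3.14, 3.14].

### API

Orientations are given as a rotation vector (axis times angle).
In Python, from cell import r gives the robot as it stands.
- The arm moves only by the tool play_rows, never from a script. Its argument "motion" is text: rows parted by semicolons, each of 7 numbers parted by spaces: the shift along the world's x, y, z in m, then the turn, a rotation vector about the world's x, y, z in degrees, then the closure, from 0 (fully open) to 1 (shut). In form: tx ty tz ax ay az gripper; .... A call has 1 to 8 rows; each row is the pose to reach, as a shift and turn from the pose commanded when the call began; what a row does not reach only later rows make up. A row lasts 1/12 s, in which the tool goes at most 41.7 mm and 7.16 degrees, less where a joint would pass 70% of its speed; a pose out of reach is approached as far as the arm can. A call with a gripper value outside its range is refused whole. The fingers move at their own pace and stop on an object; "squeeze" is the grip in N (left out, the last holds). Time passes only in rows, so rows that repeat a pose let the fingers close. It gives the time, the measured TCP pose, the force, the opening and the grip force at its end, in the units of the state.
- r.read_state(): the state, without advancing time (a new reading comes with each control period).
- r.capture(name): name is "scene" or "top" or "wrist"; returns a dict with "color" (420x560x3 uint8, red, green, blue), "mtx" (3x3 intrinsics, pixels), "k1" (the pictures are not rectified: a ray, as slopes to the right and down, at radius r is drawn at 1 + k1 r^2 times it, then the intrinsics apply), "rvec" (rotation vector, rad) and "tvec" (3), from world to camera coordinates, as OpenCV has them. Camera axes: x right, y down, z forward; pixel columns grow to the right and rows downward; lengths in mm; the calibration is good to about 2 mm. A picture is of the moment at which its call begins. There is no depth.
- r.finish_job(): hands the job in; it is judged then, once.
The state is a dict: "t": time; "joint_pos": joint angles; "joint_velocities": joint speeds; "effort": joint torques, N m; "tool_pos": TCP position; "ee_rot": TCP orientation; "contact_force": force on the tool from outside, world axes, zero at the start; "moment": the same for the moment, N m; "grip_width": opening from 0.0 (shut) to 1.0 (fully open); "grasp_force": force on a finger pad.
Only numpy, scipy, OpenCV 4.12 (cv2) and the standard library are available. Lean on these libraries where they do the work, as an engineer would, in place of code of your own. Each camera call takes 0.05 s, during which the arm holds its last target. There are 200 camera calls.

## Working session

There is one attempt and no reset: what is moved stays moved. The work goes in short steps, Python scripts to look and compute and a tool call to move; the robot and the scene stay as the last step left them, time stands still between calls to the robot, and variables do not carry over. Pictures are saved under pics/ and viewed, at most 12 in all, crops included, and the job is handed in when it is done.

Besides the shell and the picture viewer there is one more tool, called after ">>>" as name(argument=value, ...), one argument or row to a line, values as JSON. play_rows: Moves the arm, as the interface text tells. Its arguments: {"type":"object","properties":{"motion":{"type":"string"},"squeeze":{"type":"number"}},"required":["motion"]}

```bash
mkdir -p pics; ls; cat > h.py <<'E'
import numpy as np, cv2
from cell import r
def snap(n,f):
    c=r.capture(n); cv2.imwrite(f'pics/{f}.png',c['color'][:,:,::-1]); 
    np.savez(f'pics/{f}.npz',**{k:np.array(c[k]) for k in c}); return c
def ray(c,uv):
    K=np.array(c['mtx'],float);k=float(c['k1'])
    p=cv2.undistortPoints(np.array(uv,float).reshape(-1,1,2),K,np.array([k,0,0,0.])).reshape(-1,2)
    R=cv2.Rodrigues(np.array(c['rvec'],float))[0]; t=np.array(c['tvec'],float).ravel()
    d=np.c_[p,np.ones(len(p))]@R; return -R.T@t, d
def onz(c,uv,z):
    o,d=ray(c,uv); return o+d*((z-o[2])/d[:,2])[:,None]
def proj(c,P):
    return cv2.projectPoints(np.array(P,float).reshape(-1,1,3),np.array(c['rvec'],float),np.array(c['tvec'],float),np.array(c['mtx'],float),np.array([float(c['k1']),0,0,0]))[0].reshape(-1,2)
E
python3 - <<'E'
from h import *
a=snap('scene','s0');b=snap('top','t0')
for c in(a,b): print(ray(c,[[280,210]]),c['k1'])
print(r.read_state())
E
```

```text
pics
(array([-32.36335959, 445.26332903, 770.53502251]), array([[ 0.5425705 , -0.46501614, -0.69962842]])) -0.050266939741550415
(array([376.06780061,  18.86655454, 983.4256232 ]), array([[ 0.10266827,  0.02628554, -0.99442069]])) -0.06721805147626302
{'t': 0.1, 'joint_pos': array([-1.36158375e+00,  3.51181056e-01,  1.65233116e+00,  1.91756278e-05,
        1.13908867e+00, -8.45896158e-02]), 'joint_velocities': array([-9.39032339e-04, -1.27265725e-03, -3.63745841e-05, -4.42101428e-04,
       -4.14427595e-04,  1.32019237e-03]), 'effort': array([ 5.66705330e-04, -4.98028564e+01, -2.85705185e+01,  7.00098113e-02,
        2.38772691e-02, -5.08130745e-05]), 'tool_pos': array([ 159.24987564, -526.13371046,  218.16697012]), 'ee_rot': array([-3.10676122e+00, -4.59685402e-01,  7.12997711e-05]), 'contact_force': array([-0.1945676 , -0.30608336,  0.8304286 ]), 'moment': array([-0.03831674,  0.00241348, -0.03742022]), 'grasp_force': 0.0, 'grip_width': 1.0027816995001237}
```

View pics/s0.png

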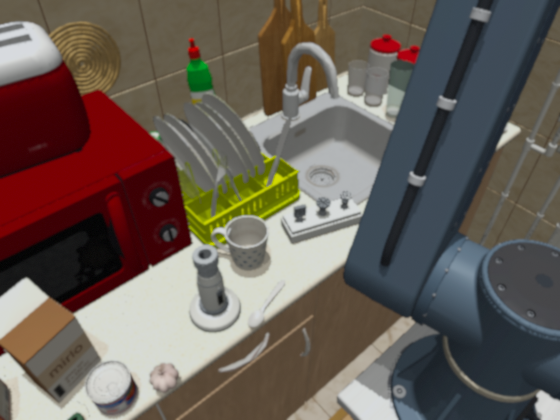

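View pics/t0.png

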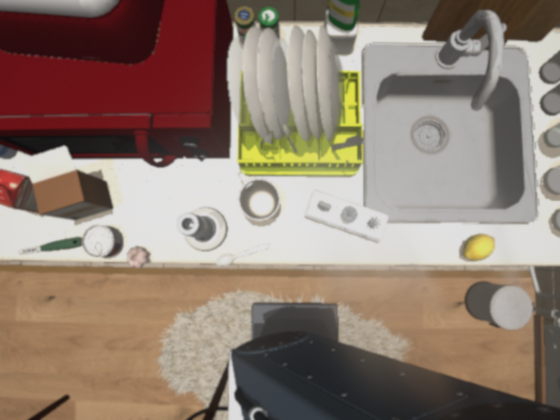

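The mixer stands at about (205,228) in the top view, with its nut at about (188,222). The rest is near (347,215), holding heads at about (323,206), (349,213) and (375,222).

```bash
python3 - <<'E'
from h import *
a=np.load('pics/s0.npz');b=np.load('pics/t0.npz')
A=cv2.resize(a['color'][175:335,180:380],None,fx=4,fy=3.75,interpolation=2)[:600]
B1=cv2.resize(b['color'][180:250,300:395],(800,590),interpolation=2)
A1=cv2.resize(a['color'][185:240,275:370],(400,232),interpolation=2)
A2=cv2.resize(a['color'][240:330,185:245],(240,360),interpolation=2)
B2=cv2.resize(b['color'][200:255,170:235],(390,330),interpolation=2)
B1=cv2.resize(b['color'][180:250,300:395],(400,295),interpolation=2)
W=np.zeros((600,800,3),np.uint8)
W[:295,:400]=B1;W[:232,400:]=A1;W[240:600,560:]=A2;W[:0]=0;W[300:570 if 0 else 600,:390]=B2[:300]
cv2.imwrite('pics/c0.png',W[:,:,::-1])
for uv,z in [((205,229),8),((188,222),176)]: print(onz(b,[uv],z))
for uv in [(323,206),(349,213),(375,222)]: print(uv,onz(b,[uv],80))
print(onz(a,[(215,309)],8),onz(a,[(205,255)],176))
E
```

```text
[[430.56959817 220.5140586    8.        ]]
[[434.54098431 219.62093431 176.        ]]
(323, 206) [[478.79222477 -50.66330874  80.        ]]
(349, 213) [[ 463.93526938 -107.10014382   80.        ]]
(375, 222) [[ 444.77059854 -163.41428359   80.        ]]
[[428.64278492 222.2444661    8.        ]] [[428.90395087 221.62650728 176.        ]]
```

View pics/c0.png

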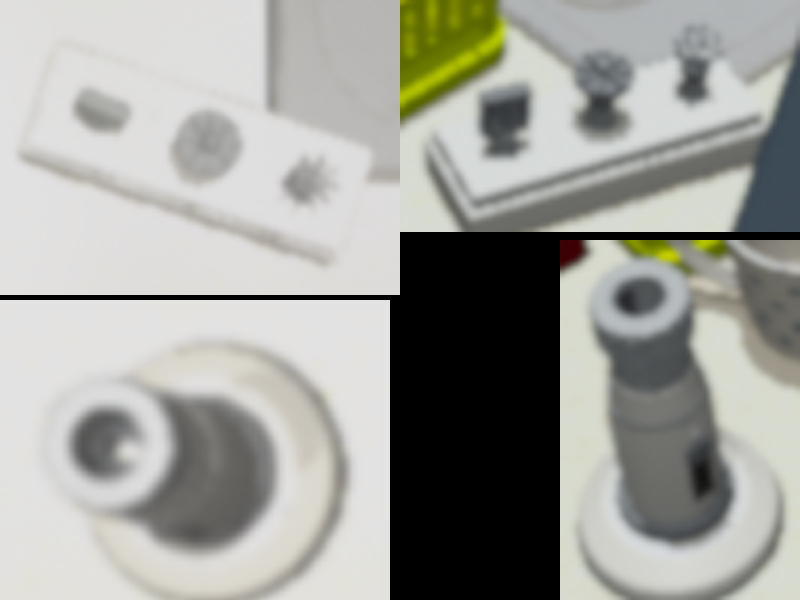

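The paddle is the left-hand head, nearest the mug: about (324,206) in the top view and (300,213) in the scene view. The switch faces right and toward the scene camera, so the stand's yaw is about 20°. Next I check clearance to the microwave and plates and measure the paddle more closely.

```bash
python3 - <<'E'
from h import *
a=np.load('pics/s0.npz');b=np.load('pics/t0.npz')
print('mw base',onz(a,[(190,242)],0))
for z in(0,100,200,250,300): print(z,onz(b,[(230,157),(228,150)],z).round()[:,:2].tolist(), onz(a,[(165,150),(100,92)],z).round()[:,:2].tolist())
# triangulate edges at paddle
def tri(p,q):
    o1,d1=ray(a,[p]);o2,d2=ray(b,[q]);M=np.c_[d1[0],-d2[0]]
    s=np.linalg.lstsq(M,o2-o1,rcond=None)[0];P=o1+s[0]*d1[0];Q=o2+s[1]*d2[0];return (P+Q)/2,np.linalg.norm(P-Q)
print(tri((300,211),(324,206)))
g=cv2.cvtColor(b['color'],cv2.COLOR_RGB2GRAY)[195:232,312:392]
m=(g<165).astype(np.uint8)
n,l,st,ce=cv2.connectedComponentsWithStats(m)
for i in range(1,n):
    if st[i,4]>15:
        ys,xs=np.where(l==i);P=onz(b,np.c_[xs+312,ys+195],75)[:,:2]
        w,v=np.linalg.eigh(np.cov(P.T));print(st[i],P.mean(0),np.sqrt(w),np.degrees(np.arctan2(v[1,1],v[0,1])))
E
```

```text
mw base [[ 6.20730300e+02  1.59965458e+02 -1.13686838e-13]]
0 [[605.0, 167.0], [622.0, 172.0]] [[969.0, 23.0], [1411.0, 25.0]]
100 [[582.0, 152.0], [597.0, 156.0]] [[839.0, 78.0], [1224.0, 79.0]]
200 [[558.0, 137.0], [572.0, 141.0]] [[709.0, 133.0], [1036.0, 134.0]]
250 [[547.0, 129.0], [560.0, 133.0]] [[644.0, 160.0], [943.0, 161.0]]
300 [[535.0, 122.0], [547.0, 125.0]] [[579.0, 188.0], [849.0, 188.0]]
(array([480.2651782 , -53.63774902,  68.3283842 ]), np.float64(0.3597177732866868))
[52  0  2 11 22] [ 493.28656386 -141.95989205] [1.12269269 7.14415282] 179.37846423731565
[ 6  9 11  7 43] [476.44217971 -50.38610358] [2.66162261 6.51822788] 65.20722895640286
[34 13  8 11 60] [ 465.04985467 -108.31096889] [4.57815355 5.60992517] -156.3555250703256
[56 25  7  8 43] [ 442.50214443 -156.21575212] [3.87380837 4.32116598] 178.6664552649822
```

>>> play_rows(
  motion="0.027 0.04 0.005 0 0 6.5 0; 0.053 0.08 0.01 0 0 13 0; 0.08 0.12 0.015 0 0 19.5 0; 0.107 0.16 0.02 0 0 26 0; 0.133 0.2 0.025 0 0 32.5 0; 0.16 0.24 0.03 0 0 39 0; 0.187 0.277 0.03 0 0 45.5 0; 0.213 0.317 0.03 0 0 52 0",
)

```text
t: 0.77
tool_pos: [345.0, -249.1, 247.8]
ee_rot: [2.586, 1.782, 0.0]
contact_force: [0.5, -1.1, 0.2]
grip_width: 0.998
grasp_force: 0.0
```

>>> play_rows(
  motion="0.02 0.031 0 0 0 0 0; 0.04 0.063 0 0 0 0 0; 0.06 0.094 0 0 0 0 0; 0.08 0.126 0 0 0 0 0; 0.1 0.15 0 0 0 0 0; 0.106 0.157 0 0 0 0 0; 0.106 0.157 0 0 0 0 0;0.106 0.157 0 0 0 0 0",
)

```text
t: 1.43
tool_pos: [450.0, -94.1, 247.2]
ee_rot: [-2.59, -1.777, 0.001]
contact_force: [-0.6, 0.0, -0.4]
grip_width: 1.002
grasp_force: 0.0
```

```bash
python3 - <<'E'
from h import *
c=snap('wrist','w1'); s=r.read_state(); print(s['tool_pos'],s['ee_rot'],s['t'],s['contact_force'],s['moment'])
print(ray(c,[[280,210]]), proj(c,[[478,-52,66],[478,-52,38]]))
E
```

```text
[449.72056628 -94.54866894 247.25403683] [-2.59150828e+00 -1.77521897e+00  1.04867711e-03] 1.4833 [-0.00572958 -0.56206375 -0.45357895] [-0.04892279 -0.04473323  0.04510789]
(array([473.69283821, -32.69350794, 412.92003822]), array([[-0.09708822, -0.24132879, -0.96577903]])) [[290.90080172 143.32406824]
 [290.1722842  142.20703841]]
```

View pics/w1.png

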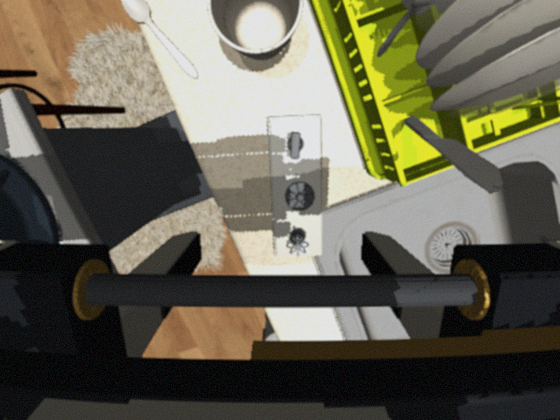

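The wrist view shows the paddle as a vertical sliver at about (295,144), the disc at (298,195) and the balloon at (298,240). I'll measure its axis and yaw from this view.

```bash
python3 - <<'E'
from h import *
c=np.load('pics/w1.npz')
g=cv2.cvtColor(c['color'],cv2.COLOR_RGB2GRAY)
W=cv2.resize(c['color'][105:265,260:330],(350,800),interpolation=2)
x0,y0=278,118
s=g[y0:168,x0:314]; print(np.percentile(s,[5,20,50,80]))
m=(s<120).astype(np.uint8)
n,l,st,ce=cv2.connectedComponentsWithStats(m)
for i in range(1,n):
  if st[i,4]>20:
    ys,xs=np.where(l==i)
    for z in(81,66): 
        P=onz(c,np.c_[xs+x0,ys+y0],z)[:,:2]; R=cv2.minAreaRect(P.astype(np.float32))
        w,v=np.linalg.eigh(np.cov(P.T)); print(st[i],z,P.mean(0),R,np.degrees(np.arctan2(v[1,1],v[0,1])))
# rest top corners
print('rest',onz(c,[(268,115),(322,114),(323,255),(273,256)],38))
V=np.hstack([cv2.resize(c['color'][105:265,260:330],(260,590),interpolation=2),cv2.resize(s,(440,590),interpolation=2)[:,:,None].repeat(3,2)])
cv2.imwrite('pics/c1.png',V[:,:,::-1])
E
```

```text
[111. 148. 216. 228.]
[10 14  9 24 72] 81 [477.57547909 -50.12137509] ((477.35626220703125, -51.017066955566406), (23.861160278320312, 6.661937713623047), 56.356502532958984) 62.598153610052776
[10 14  9 24 72] 66 [477.75094187 -50.90896842] ((477.5217590332031, -51.84511947631836), (24.939498901367188, 6.962992191314697), 56.356502532958984) 62.59815361005276
[20 20  5 13 42] 81 [486.67712222 -55.19460491] ((486.7798156738281, -55.55495071411133), (12.793257713317871, 4.017679691314697), 63.103328704833984) 63.324694388411835
[20 20  5 13 42] 66 [487.26390288 -56.21146565] ((487.3711853027344, -56.588069915771484), (13.371400833129883, 4.19921350479126), 63.103511810302734) 63.32469438841187
rest [[ 464.83652562  -12.80075918   38.        ]
 [ 524.88208048  -34.69636403   38.        ]
 [ 466.67717264 -204.2311805    38.        ]
 [ 404.64289958 -181.65887604   38.        ]]
```

View pics/c1.png

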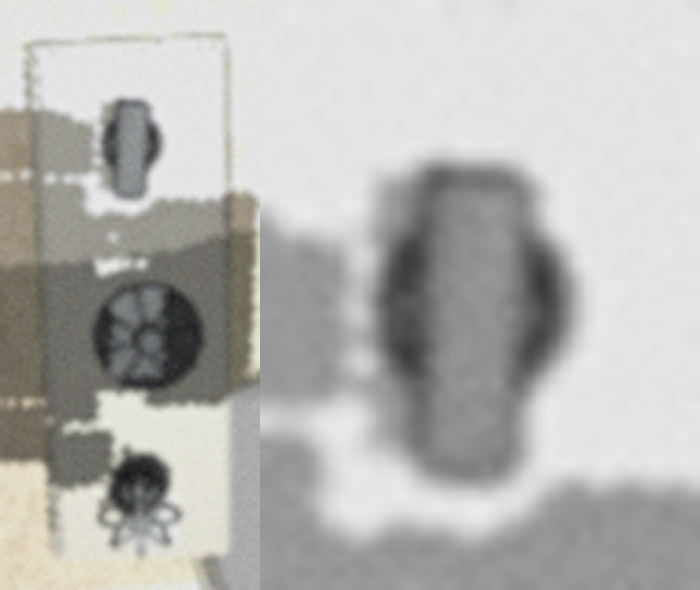

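The crop shows the paddle's top edge running from about px (295.8,132) to (295.0,158.7), centred over its hole.

```bash
python3 - <<'E'
from h import *
c=np.load('pics/w1.npz')
P=onz(c,[(295.8,132),(295.0,158.7)],81)[:,:2];d=P[0]-P[1]
print(P,P.mean(0),np.linalg.norm(d),np.degrees(np.arctan2(d[1],d[0])),onz(c,[(295.6,143.8)],38))
s=r.read_state();R=cv2.Rodrigues(s['ee_rot'])[0];print(s['tool_pos'],R.round(3))
print('psi',np.degrees(np.arctan2(R[1,1],R[0,1])))
E
```

```text
[[486.8559638  -41.95720937]
 [476.13935772 -68.06100274]] [481.49766076 -55.00910605] 28.21796722665643 67.6799736546176 [[483.43398416 -56.12863556  38.        ]]
[449.72056628 -94.54866894 247.25403683] [[ 0.361  0.932 -0.001]
 [ 0.932 -0.361 -0.   ]
 [-0.    -0.001 -1.   ]]
psi -21.176642498132573
```

>>> play_rows(
  motion="0.016 0.02 -0.01 0 0 -1 0.55; 0.032 0.0395 -0.03 0 0 -1 0.55; 0.032 0.0395 -0.065 0 0 -1 0.55; 0.032 0.0395 -0.1 0 0 -1 0.55; 0.032 0.0395 -0.12 0 0 -1 0.55; 0.032 0.0395 -0.13 0 0 -1 0.55; 0.032 0.0395 -0.13 0 0 -1 0.55",
  squeeze=25,
)

```text
t: 2.07
tool_pos: [481.0, -55.3, 116.0]
ee_rot: [-2.607, -1.75, 0.004]
contact_force: [0.0, 0.1, -0.1]
grip_width: 0.546
grasp_force: 0.0
```

```bash
python3 - <<'E'
from h import *
c=snap('wrist','w2'); s=r.read_state(); print(s['tool_pos'],s['grip_width'],s['contact_force'])
print(proj(c,[[482,-55,81],[482,-55,38],s['tool_pos']]))
cv2.imwrite('pics/w2.png',cv2.resize(c['color'][80:360,150:430],None,fx=2,fy=2)[:,:,::-1])
E
```

```text
[481.99852274 -55.27088264 117.5490303 ] 0.5049615116646148 [ 0.48529815  0.69265489 -0.06081141]
[[282.32973322 225.56277924]
 [282.24222081 209.40024174]
 [282.61269311 245.73281873]]
```

View pics/w2.png

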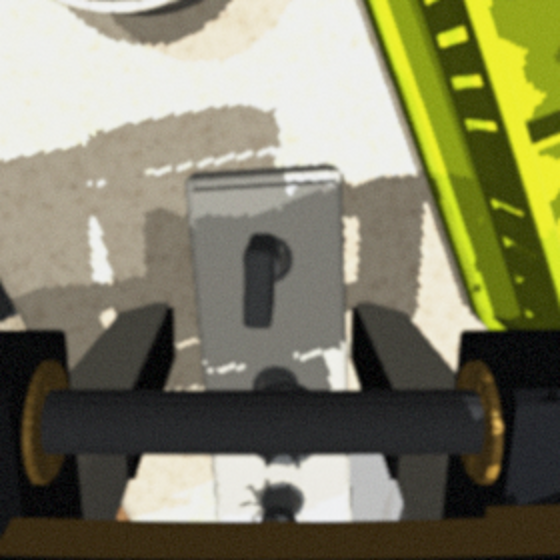

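The paddle sits at crop (259,283), image (279.5,221.5). That is about 2–3 mm off prediction, so the true centre is about (481,-52.5).

>>> play_rows(
  motion="-0.001 0.0025 -0.02 0 0 -1 0.55; -0.001 0.0025 -0.045 0 0 -1 0.55; -0.001 0.0025 -0.066 0 0 -1 0.55; -0.001 0.0025 -0.066 0 0 -1 0.8; -0.001 0.0025 -0.066 0 0 -1 0.95; -0.001 0.0025 -0.066 0 0 -1 1; -0.001 0.0025 -0.066 0 0 -1 1; -0.001 0.0025 -0.066 0 0 -1 1",
  squeeze=25,
)

```text
t: 2.78
tool_pos: [482.2, -52.1, 52.9]
ee_rot: [2.621, 1.729, 0.003]
contact_force: [0.2, 0.0, -0.4]
grip_width: 0.141
grasp_force: 0.0
```

>>> play_rows(
  motion="0 0 0 0 0 0 1; 0 0 0 0 0 0 1; 0 0 0 0 0 0 1",
  squeeze=25,
)

```text
t: 3.03
tool_pos: [482.6, -52.2, 52.5]
ee_rot: [2.62, 1.729, 0.003]
contact_force: [1.5, -0.9, 7.1]
grip_width: 0.106
grasp_force: 25.0
```

```bash
python3 - <<'E'
from h import *
s=r.read_state(); print(s['t'],s['tool_pos'],s['ee_rot'],s['grip_width'],s['grasp_force'],s['contact_force'],s['moment'])
E
```

```text
3.0333 [482.55470242 -52.22815507  52.50213669] [2.62037452 1.72899971 0.00308933] 0.10586736662769859 24.9881511926651 [ 1.47072031 -0.94285145  7.10373967] [-0.38187183 -0.37801203  0.05974695]
```

>>> play_rows(
  motion="0 0 0.015 0 0 0 1; 0 0 0.045 0 0 0 1; 0 0 0.08 0 0 0 1; -0.01 0.015 0.12 0 0 0 1; -0.025 0.04 0.15 0 0 0 1; -0.04 0.065 0.175 0 0 0 1; -0.05 0.1 0.19 0 0 0 1; -0.055 0.13 0.2 0 0 0 1",
)

```text
t: 3.7
tool_pos: [425.2, 79.5, 253.6]
ee_rot: [2.622, 1.729, 0.003]
contact_force: [0.3, 1.0, -0.6]
grip_width: 0.108
grasp_force: 25.0
```

>>> play_rows(
  motion="-0.005 0.03 0.005 0 0 0 1; -0.01 0.06 0.005 0 0 0 1; -0.012 0.09 0.005 0 0 0 1; -0.012 0.105 0.005 0 0 0 1; -0.012 0.105 0.005 0 0 0 1; -0.012 0.105 0.005 0 0 0 1",
)

```text
t: 4.2
tool_pos: [413.8, 183.3, 256.2]
ee_rot: [-2.621, -1.732, 0.002]
contact_force: [0.0, -0.5, -1.8]
grip_width: 0.109
grasp_force: 25.0
```

```bash
python3 - <<'E'
from h import *
c=snap('wrist','w3'); d=snap('scene','s3');e=snap('top','t3');s=r.read_state(); print(s['t'],s['tool_pos'],s['ee_rot'],s['grip_width'],s['grasp_force'],s['contact_force'],s['moment'])
print(proj(c,[[431,221,176],[431,221,0],s['tool_pos'],s['tool_pos']-[0,0,46]]))
V=np.hstack([cv2.resize(c['color'][0:300,130:430],(500,500)),np.vstack([cv2.resize(d['color'][150:340,150:300],(300,380)),np.zeros((120,300,3),np.uint8)])])
cv2.imwrite('pics/w3.png',V[:,:,::-1])
E
```

```text
4.35 [414.30313387 182.22096077 256.41446206] [ 2.62300573e+00  1.72895681e+00 -7.78248926e-04] 0.1038677017883858 24.985856115818024 [-0.66921293 -0.2501574  -0.16635164] [-0.02703815 -0.09919786 -0.00394531]
[[282.21054677 159.40193511]
 [281.70005924 146.50645211]
 [282.46486951 246.75504152]
 [282.16513045 222.81347977]]
```

View pics/w3.png

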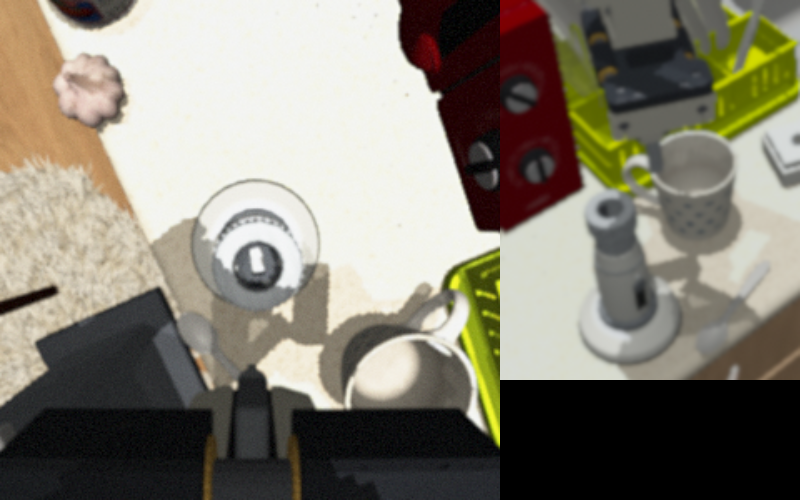

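View zoom.

In the wrist view the nut ring is at about image (285,152). The held paddle's foot is at about (280,225), which agrees with its projection. I'll zoom in on the nut and the switch.

```bash
python3 - <<'E'
from h import *
c=np.load('pics/w3.npz');d=np.load('pics/s3.npz');e=np.load('pics/t3.npz')
f=lambda im,x,y,w,h,W,H:cv2.resize(im[y:y+h,x:x+w],(W,H),interpolation=2)
V=np.zeros((600,800,3),np.uint8)
V[:400,:400]=f(c['color'],240,100,80,80,400,400)
V[:600,400:700]=f(d['color'],175,235,75,150,300,600)
V[400:600,:200]=f(e['color'],170,200,40,40,200,200)
V[400:600,200:400]=f(c['color'],255,205,50,50,200,200)
cv2.imwrite('pics/c3.png',V[:,:,::-1])
E
```

```text
(no output)
```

View pics/c3.png

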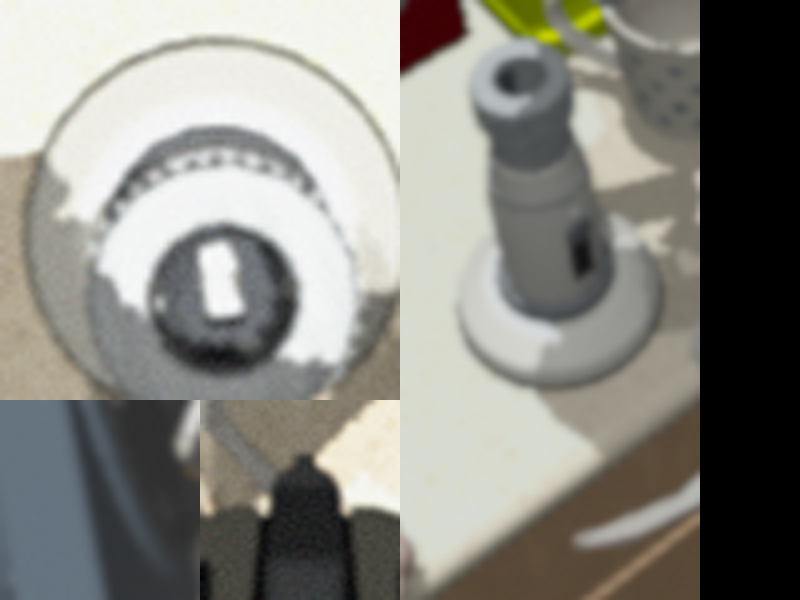

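>>> play_rows(
  motion="0.009 0.018 0 0 0 0 1; 0.018 0.0355 -0.005 0 0 0 1; 0.018 0.0355 -0.012 0 0 0 1; 0.018 0.0355 -0.014 0 0 0 1; 0.018 0.0355 -0.014 0 0 0 1",
)

```text
t: 4.77
tool_pos: [431.8, 217.6, 241.7]
ee_rot: [-2.623, -1.729, 0.003]
contact_force: [-0.1, -0.2, -0.5]
grip_width: 0.108
grasp_force: 25.0
```

```bash
python3 - <<'E'
from h import *
c3=np.load('pics/w3.npz');P=onz(c3,[(240+213/5,100+240/5),(240+225/5,100+322/5)],146);print('patch',P,np.degrees(np.arctan2(*(P[0]-P[1])[1::-1])))
print('nut',onz(c3,[(284.8,159.4)],176))
c=snap('wrist','w4');e=snap('scene','s4');s=r.read_state(); print(s['t'],s['tool_pos'],s['ee_rot'],s['contact_force'],s['moment'])
print(proj(c,[[432.9,220.2,176],s['tool_pos'],s['tool_pos']-[0,0,46]]),proj(e,[[432.9,220.2,176],s['tool_pos'],s['tool_pos']-[0,0,46]]))
V=np.hstack([cv2.resize(c['color'][170:290,230:340],(550,600),interpolation=2),cv2.resize(e['color'][200:300,175:225],(250,500),interpolation=2)[:,:,:].repeat(1,0) if 0 else cv2.resize(e['color'][190:310,180:230],(250,600),interpolation=2)])
cv2.imwrite('pics/c4.png',V[:,:,::-1])
E
```

```text
patch [[434.22758985 227.39096879 146.        ]
 [430.49202271 213.09339713 146.        ]] 75.35749447910737
nut [[432.90572572 220.18823251 176.        ]]
4.8667 [432.15829189 217.80585084 242.57161911] [ 2.62295791e+00  1.72906144e+00 -5.83725464e-04] [ 0.00586521  0.08280089 -0.62136565] [-0.04001117 -0.08275771  0.00839564]
[[281.01555065 210.64398485]
 [281.41499425 245.31528166]
 [281.36742761 221.50675672]] [[204.39853789 253.24827287]
 [200.93298009 226.5526276 ]
 [204.34390434 245.04581008]]
```

View pics/c4.png

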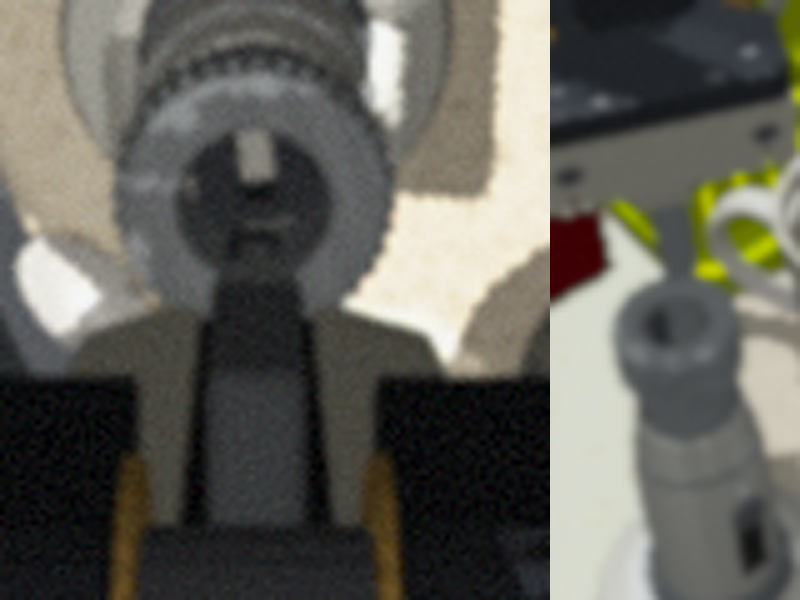

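The pale rectangle in the bore casts to (432.3,220.2) at spindle height and is about 14.8 mm long. That is most likely the slot, at 75.4°. Next I check the foot's offset from the TCP against the tang and shank edges, at rows of about 216 and 225.

```bash
python3 - <<'E'
from h import *
c=np.load('pics/w4.npz'); T=np.array([432.16,217.8,242.5]); 
R=cv2.Rodrigues(np.array([2.623,1.729,0]))[0];x=R[:,0]
for d in(-3,-1.5,0,1.5,3):
    print(d,proj(c,[T+x*(d+5)-[0,0,46.5],T+x*(d+6)-[0,0,44],T+x*(d+6.5)-[0,0,36.5]]).round(1).tolist())
E
```

```text
-3 [[281.4, 218.6], [281.4, 218.3], [281.4, 220.7]]
-1.5 [[281.4, 216.6], [281.4, 216.3], [281.4, 218.6]]
0 [[281.4, 214.6], [281.4, 214.2], [281.4, 216.5]]
1.5 [[281.4, 212.6], [281.4, 212.2], [281.4, 214.4]]
3 [[281.4, 210.6], [281.4, 210.1], [281.4, 212.3]]
```

>>> play_rows(
  motion="0.0007 0.003 0 0 0 0 1; 0.0007 0.003 -0.005 0 0 0 1; 0.0007 0.003 -0.015 0 0 0 1; 0.0007 0.003 -0.025 0 0 0 1; 0.0007 0.003 -0.033 0 0 0 1; 0.0007 0.003 -0.04 0 0 0 1; 0.0007 0.003 -0.044 0 0 0 1; 0.0007 0.003 -0.044 0 0 0 1",
)

```text
t: 5.53
tool_pos: [432.6, 221.5, 197.4]
ee_rot: [-2.622, -1.73, 0.003]
contact_force: [-0.7, 0.1, -0.9]
grip_width: 0.108
grasp_force: 25.0
```

```bash
cat > st.py <<'E'
from h import *
s=r.read_state();R=cv2.Rodrigues(s['ee_rot'])[0]
print(s['t'],s['tool_pos'].round(2),'psi',np.degrees(np.arctan2(R[1,1],R[0,1])).round(2),'F',s['contact_force'].round(2),'M',s['moment'].round(3),'w',round(s['grip_width'],3),'j6',s['joint_pos'][5].round(3))
E
python3 st.py
```

```text
5.5333 [432.6  221.46 197.36] psi -23.17 F [-0.72  0.1  -0.89] M [-0.108 -0.031 -0.028] w 0.108 j6 0.782
```

>>> play_rows(
  motion="0 0 -0.0015 0 0 0 1; 0 0 -0.003 0 0 0 1; 0 0 -0.0045 0 0 0 1; 0 0 -0.0055 0 0 0 1; 0 0 -0.0055 0 0 0 1",
)

```text
t: 5.95
tool_pos: [433.0, 221.6, 192.9]
ee_rot: [2.622, 1.73, 0.0]
contact_force: [0.3, -0.2, -0.8]
grip_width: 0.105
grasp_force: 25.0
```

```bash
python3 st.py
```

```text
5.95 [433.03 221.62 192.92] psi -23.17 F [ 0.26 -0.19 -0.78] M [-0.047 -0.027 -0.03 ] w 0.105 j6 0.782
```

>>> play_rows(
  motion="0 0 -0.0005 0 0 0 1; 0 0 -0.001 0 0 0 1; 0 0 -0.0015 0 0 0 1; 0 0 -0.0015 0 0 0 1",
)

```text
t: 6.28
tool_pos: [433.0, 221.6, 191.4]
ee_rot: [-2.622, -1.73, 0.0]
contact_force: [0.4, -0.8, -0.6]
grip_width: 0.105
grasp_force: 25.0
```

>>> play_rows(
  motion="0 0 -0.0005 0 0 0 1; 0 0 -0.001 0 0 0 1; 0 0 -0.0015 0 0 0 1; 0 0 -0.0015 0 0 0 1",
)

```text
t: 6.62
tool_pos: [433.0, 221.6, 189.8]
ee_rot: [-2.622, -1.73, 0.0]
contact_force: [-0.5, -0.8, -1.7]
grip_width: 0.107
grasp_force: 25.0
```

```bash
python3 st.py
```

```text
6.6167 [433.02 221.61 189.85] psi -23.17 F [-0.5  -0.8  -1.75] M [ 0.012 -0.039 -0.035] w 0.107 j6 0.782
```

>>> play_rows(
  motion="0 0 -0.0005 0 0 1 1; 0 0 -0.001 0 0 2 1; 0 0 -0.0015 0 0 3 1; 0 0 -0.002 0 0 4 1; 0 0 -0.0025 0 0 5 1; 0 0 -0.003 0 0 6 1; 0 0 -0.003 0 0 6 1",
)

```text
t: 7.2
tool_pos: [433.0, 221.6, 186.9]
ee_rot: [-2.527, -1.867, 0.0]
contact_force: [-0.8, 0.4, -1.5]
grip_width: 0.107
grasp_force: 25.0
```

```bash
python3 st.py
```

```text
7.2 [433.02 221.62 186.87] psi -17.08 F [-0.79  0.39 -1.5 ] M [-0.056 -0.087 -0.005] w 0.107 j6 0.675
```

>>> play_rows(
  motion="0 0 -0.0005 0 0 1 1; 0 0 -0.001 0 0 2 1; 0 0 -0.0015 0 0 2 1; 0 0 -0.002 0 0 2 1; 0 0 -0.0025 0 0 2 1; 0 0 -0.003 0 0 2 1; 0 0 -0.003 0 0 2 1",
)

```text
t: 7.78
tool_pos: [433.0, 221.6, 183.9]
ee_rot: [-2.495, -1.909, 0.0]
contact_force: [-0.2, -0.0, -0.1]
grip_width: 0.108
grasp_force: 25.0
```

```bash
python3 st.py
```

```text
7.7833 [433.02 221.62 183.87] psi -15.17 F [-0.19 -0.03 -0.11] M [-0.072 -0.104  0.003] w 0.108 j6 0.642
```

>>> play_rows(
  motion="0 0 -0.0004 0 0 0 1; 0 0 -0.0008 0 0 0 1; 0 0 -0.0012 0 0 0 1; 0 0 -0.0016 0 0 0 1; 0 0 -0.0016 0 0 0 1",
)

```text
t: 8.2
tool_pos: [433.1, 221.7, 182.6]
ee_rot: [2.495, 1.909, 0.0]
contact_force: [-1.1, -0.4, 2.3]
grip_width: 0.106
grasp_force: 25.0
```

```bash
python3 st.py
```

```text
8.2 [433.13 221.66 182.6 ] psi -15.17 F [-1.09 -0.37  2.3 ] M [-0.134  0.112  0.072] w 0.106 j6 0.642
```

>>> play_rows(
  motion="0 0 -0.0004 0 0 0 1; 0 0 -0.0007 0 0 0 1; 0 0 -0.0007 0 0 0 1",
)

```text
t: 8.45
tool_pos: [433.2, 221.7, 182.4]
ee_rot: [2.495, 1.909, 0.001]
contact_force: [-1.5, -1.4, 8.8]
grip_width: 0.105
grasp_force: 25.0
```

```bash
python3 st.py
```

```text
8.45 [433.23 221.72 182.43] psi -15.17 F [-1.52 -1.38  8.82] M [-0.334  0.616 -0.054] w 0.105 j6 0.642
```

The head is home: the shoulder met the face at the expected height with a stiff rise. Now I release it and straddle the nut.

>>> play_rows(
  motion="0 0 0.001 0 0 0 1; 0 0 0.001 0 0 0 0.8; 0 0 0.001 0 0 0 0.4; 0 0 0.001 0 0 0 0; 0 0 0.001 0 0 0 0; 0 0 0.001 0 0 0 0; 0 0 0.001 0 0 0 0; 0 0 0.001 0 0 0 0",
)

```text
t: 9.12
tool_pos: [433.0, 221.6, 182.6]
ee_rot: [-2.495, -1.909, 0.0]
contact_force: [1.0, -0.2, 1.0]
grip_width: 0.559
grasp_force: 0.0
```

>>> play_rows(
  motion="0 -0.0005 0 0 0 5 0; -0.0002 -0.0011 -0.002 0 0 10 0; -0.0002 -0.0011 -0.01 0 0 15 0; -0.0002 -0.0011 -0.018 0 0 15 0; -0.0002 -0.0011 -0.026 0 0 15 0; -0.0002 -0.0011 -0.031 0 0 15 0; -0.0002 -0.0011 -0.031 0 0 15 0",
)

```text
t: 9.7
tool_pos: [432.3, 220.3, 150.4]
ee_rot: [-2.226, -2.215, 0.003]
contact_force: [-0.3, 0.1, -0.2]
grip_width: 0.992
grasp_force: 0.0
```

```bash
python3 st.py; python3 - <<'E'
from h import *
c=snap('wrist','w5');e=snap('scene','s5')
V=np.hstack([cv2.resize(c['color'][130:290,200:360],(500,500)),cv2.resize(e['color'][180:330,160:250],(300,500),interpolation=2)])
cv2.imwrite('pics/c5.png',V[:,:,::-1])
E
```

```text
9.7 [432.28 220.3  150.44] psi -0.28 F [-0.31  0.08 -0.21] M [-0.013 -0.125 -0.031] w 0.992 j6 0.38
```

View pics/c5.png

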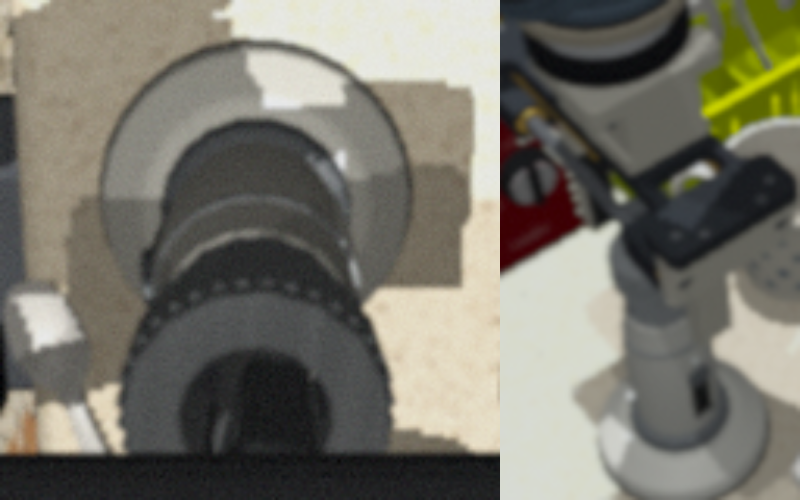

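The wrist view shows the shank standing in the bore at crop (285,400), with the fingers open either side of the nut. Now I close on the nut.

>>> play_rows(
  motion="0 0 0 0 0 0 0.3; 0 0 0 0 0 0 0.5; 0 0 0 0 0 0 0.7; 0 0 0 0 0 0 0.8; 0 0 0 0 0 0 1; 0 0 0 0 0 0 1; 0 0 0 0 0 0 1; 0 0 0 0 0 0 1",
  squeeze=50,
)

```text
t: 10.47
tool_pos: [432.9, 220.5, 151.7]
ee_rot: [-2.225, -2.218, -0.0]
contact_force: [0.3, -0.8, 0.8]
grip_width: 0.47
grasp_force: 0.2
```

```bash
python3 st.py
```

```text
10.4667 [432.85 220.55 151.7 ] psi -0.17 F [ 0.3  -0.84  0.79] M [-0.065 -0.081 -0.001] w 0.47 j6 0.378
```

Contact is just made (43.7 mm), so I start turning clockwise, watching the steady level.

>>> play_rows(
  motion="0 0 0 0 0 0 1; 0 0 0 0 0 0 1; 0 0 0 0 0 -2 1; 0 0 0 0 0 -4 1; 0 0 0 0 0 -6 1; 0 0 0 0 0 -8 1; 0 0 0 0 0 -10 1; 0 0 0 0 0 -12 1",
  squeeze=50,
)

```text
t: 11.13
tool_pos: [432.6, 220.5, 151.7]
ee_rot: [-2.445, -1.972, 0.001]
contact_force: [-1.9, 0.4, 1.3]
grip_width: 0.461
grasp_force: 50.0
```

```bash
python3 st.py
```

```text
11.1333 [432.61 220.52 151.67] psi -12.22 F [-1.9   0.35  1.34] M [0.027 0.31  0.232] w 0.461 j6 0.589
```

>>> play_rows(
  motion="0 0 0 0 0 -1.5 1; 0 0 0 0 0 -3 1; 0 0 0 0 0 -4.5 1; 0 0 0 0 0 -6 1; 0 0 0 0 0 -7.5 1; 0 0 0 0 0 -9 1",
)

```text
t: 11.63
tool_pos: [432.6, 220.5, 151.7]
ee_rot: [2.592, 1.775, -0.001]
contact_force: [-2.2, -0.6, 1.6]
grip_width: 0.456
grasp_force: 50.0
```

```bash
python3 st.py
```

```text
11.6333 [432.65 220.51 151.69] psi -21.2 F [-2.16 -0.58  1.58] M [-0.038  0.32   0.268] w 0.456 j6 0.746
```

>>> play_rows(
  motion="0 0 0 0 0 -2 1; 0 0 0 0 0 -4 1; 0 0 0 0 0 -6 1; 0 0 0 0 0 -8 1; 0 0 0 0 0 -10 1; 0 0 0 0 0 -12 1",
)

```text
t: 12.13
tool_pos: [432.6, 220.5, 151.7]
ee_rot: [2.764, 1.494, -0.001]
contact_force: [-2.2, 1.1, 2.2]
grip_width: 0.458
grasp_force: 50.0
```

```bash
cat > mz.py <<'E'
from h import *
m=[]
for i in range(5):
    m.append(r.read_state()['moment'][2]); r.capture('wrist')
print('mz',np.round(m,3),np.mean(m).round(3))
E
python3 mz.py;python3 st.py
```

```text
mz [ 0.274  0.133 -0.077 -0.166 -0.132] 0.006
12.3833 [432.64 220.53 151.67] psi -33.12 F [-2.54  0.66  3.18] M [-0.051  0.483 -0.162] w 0.459 j6 0.953
```

>>> play_rows(
  motion="0 0 0 0 0 -1.5 1; 0 0 0 0 0 -3 1; 0 0 0 0 0 -4.5 1; 0 0 0 0 0 -6 1",
)

```text
t: 12.72
tool_pos: [432.7, 220.5, 151.7]
ee_rot: [2.837, 1.349, -0.001]
contact_force: [-3.2, -1.0, 2.1]
grip_width: 0.461
grasp_force: 50.0
```

```bash
python3 mz.py;python3 st.py
```

```text
mz [ 0.299  0.193  0.033 -0.05  -0.065] 0.082
12.9667 [432.68 220.5  151.66] psi -39.11 F [-3.11  0.14  3.79] M [-0.072  0.728 -0.044] w 0.459 j6 1.058
```

>>> play_rows(
  motion="0 0 0 0 0 -1.5 1; 0 0 0 0 0 -3 1; 0 0 0 0 0 -4.5 1; 0 0 0 0 0 -6 1",
)

```text
t: 13.3
tool_pos: [432.6, 220.5, 151.7]
ee_rot: [2.904, 1.198, -0.001]
contact_force: [-4.5, 0.7, 3.6]
grip_width: 0.458
grasp_force: 50.0
```

```bash
python3 st.py
```

```text
13.3 [432.64 220.51 151.65] psi -45.16 F [-4.48  0.74  3.64] M [-0.071  0.722  0.247] w 0.458 j6 1.164
```

>>> play_rows(
  motion="0 0 0 0 0 -1.5 1; 0 0 0 0 0 -3 1; 0 0 0 0 0 -4.5 1; 0 0 0 0 0 -6 1",
)

```text
t: 13.63
tool_pos: [432.7, 220.5, 151.7]
ee_rot: [2.963, 1.044, -0.001]
contact_force: [-4.0, -1.0, 3.8]
grip_width: 0.46
grasp_force: 50.0
```

```bash
python3 st.py
```

```text
13.6333 [432.69 220.51 151.66] psi -51.16 F [-3.96 -0.97  3.76] M [-0.089  0.752  0.274] w 0.46 j6 1.268
```

Still running free at about 0.26 N m.

>>> play_rows(
  motion="0 0 0 0 0 -1.5 1; 0 0 0 0 0 -3 1; 0 0 0 0 0 -4.5 1; 0 0 0 0 0 -6 1",
)

```text
t: 13.97
tool_pos: [432.6, 220.5, 151.6]
ee_rot: [3.013, 0.888, -0.001]
contact_force: [-4.2, 0.4, 4.3]
grip_width: 0.459
grasp_force: 50.0
```

```bash
python3 st.py
```

```text
13.9667 [432.63 220.47 151.63] psi -57.17 F [-4.21  0.41  4.29] M [-0.045  0.77   0.24 ] w 0.459 j6 1.373
```

>>> play_rows(
  motion="0 0 0 0 0 -1.5 1; 0 0 0 0 0 -3 1; 0 0 0 0 0 -4.5 1; 0 0 0 0 0 -6 1",
)

```text
t: 14.3
tool_pos: [432.7, 220.5, 151.7]
ee_rot: [3.056, 0.729, -0.001]
contact_force: [-3.5, 0.1, 3.8]
grip_width: 0.462
grasp_force: 50.0
```

```bash
python3 st.py
```

```text
14.3 [432.69 220.49 151.68] psi -63.17 F [-3.49  0.09  3.76] M [-0.062  0.788  0.265] w 0.462 j6 1.478
```

>>> play_rows(
  motion="0 0 0 0 0 -1.5 1; 0 0 0 0 0 -3 1; 0 0 0 0 0 -4.5 1; 0 0 0 0 0 -6 1",
)

```text
t: 14.63
tool_pos: [432.7, 220.5, 151.7]
ee_rot: [3.09, 0.568, -0.001]
contact_force: [-4.4, -0.7, 3.1]
grip_width: 0.458
grasp_force: 50.0
```

```bash
python3 st.py
```

```text
14.6333 [432.68 220.48 151.66] psi -69.16 F [-4.41 -0.7   3.14] M [-0.039  0.799  0.268] w 0.458 j6 1.583
```

>>> play_rows(
  motion="0 0 0 0 0 -1.5 1; 0 0 0 0 0 -3 1; 0 0 0 0 0 -4.5 1; 0 0 0 0 0 -6 1",
)

```text
t: 14.97
tool_pos: [432.7, 220.5, 151.6]
ee_rot: [3.115, 0.406, -0.001]
contact_force: [-4.1, -0.0, 3.7]
grip_width: 0.46
grasp_force: 50.0
```

```bash
python3 st.py
```

```text
14.9667 [432.68 220.49 151.65] psi -75.17 F [-4.15 -0.02  3.68] M [-0.078  0.773  0.264] w 0.46 j6 1.687
```

>>> play_rows(
  motion="0 0 0 0 0 -1.5 1; 0 0 0 0 0 -3 1; 0 0 0 0 0 -4.5 1; 0 0 0 0 0 -6 1",
)

```text
t: 15.3
tool_pos: [432.7, 220.5, 151.7]
ee_rot: [3.132, 0.242, -0.001]
contact_force: [-4.3, -0.7, 3.9]
grip_width: 0.461
grasp_force: 50.0
```

```bash
python3 st.py
```

```text
15.3 [432.69 220.47 151.67] psi -81.17 F [-4.26 -0.73  3.92] M [-0.033  0.781  0.256] w 0.461 j6 1.792
```

>>> play_rows(
  motion="0 0 0 0 0 -1.5 1; 0 0 0 0 0 -3 1; 0 0 0 0 0 -4.5 1; 0 0 0 0 0 -6 1",
)

```text
t: 15.63
tool_pos: [432.7, 220.5, 151.7]
ee_rot: [3.14, 0.078, -0.001]
contact_force: [-5.0, -0.4, 3.6]
grip_width: 0.46
grasp_force: 50.0
```

```bash
python3 st.py
```

```text
15.6333 [432.66 220.46 151.65] psi -87.16 F [-5.04 -0.4   3.58] M [-0.053  0.821  0.36 ] w 0.46 j6 1.897
```

The moment has risen about 0.1, so the jaws have met the shank. I take one small step more.

>>> play_rows(
  motion="0 0 0 0 0 -1.5 1; 0 0 0 0 0 -3 1; 0 0 0 0 0 -4.5 1",
)

```text
t: 15.88
tool_pos: [432.7, 220.5, 151.7]
ee_rot: [3.141, -0.045, -0.001]
contact_force: [-3.4, -0.9, 3.6]
grip_width: 0.462
grasp_force: 50.0
```

```bash
python3 st.py
```

```text
15.8833 [432.67 220.46 151.65] psi -91.65 F [-3.41 -0.91  3.59] M [0.016 0.797 0.375] w 0.462 j6 1.975
```

>>> play_rows(
  motion="0 0 0 0 0 -1 1; 0 0 0 0 0 -2 1; 0 0 0 0 0 -3 1",
)

```text
t: 16.13
tool_pos: [432.7, 220.5, 151.7]
ee_rot: [3.139, -0.129, -0.001]
contact_force: [-5.6, -0.9, 4.3]
grip_width: 0.457
grasp_force: 50.0
```

```bash
python3 st.py
```

```text
16.1333 [432.7  220.46 151.67] psi -94.69 F [-5.57 -0.87  4.33] M [-0.113  0.877  0.386] w 0.457 j6 2.028
```

>>> play_rows(
  motion="0 0 0 0 0 -1 1; 0 0 0 0 0 -2 1; 0 0 0 0 0 -2.5 1",
)

```text
t: 16.38
tool_pos: [432.6, 220.5, 151.6]
ee_rot: [3.135, -0.197, -0.001]
contact_force: [-5.5, -0.3, 4.4]
grip_width: 0.459
grasp_force: 50.0
```

```bash
python3 st.py
```

```text
16.3833 [432.65 220.46 151.64] psi -97.2 F [-5.47 -0.34  4.35] M [-0.085  0.868  0.456] w 0.459 j6 2.072
```

The rise is about 0.19 N m, which is hand-tight. I open, withdraw straight up and check.

>>> play_rows(
  motion="0 0 0 0 0 0 0.5; 0 0 0 0 0 0 0.2; 0 0 0 0 0 0 0; 0 0 0 0 0 0 0; 0 0 0 0 0 0 0; 0 0 0 0 0 0 0; 0 0 0 0 0 0 0; 0 0 0 0 0 0 0",
)

```text
t: 17.05
tool_pos: [432.9, 220.5, 151.7]
ee_rot: [-3.135, 0.196, -0.0]
contact_force: [-1.0, -0.2, 0.4]
grip_width: 0.952
grasp_force: 0.0
```

>>> play_rows(
  motion="0 0 0.015 0 0 0 0; 0 0 0.04 0 0 0 0; 0 0 0.065 0 0 0 0; 0 0 0.09 0 0 0 0; 0 0 0.115 0 0 0 0; 0 -0.02 0.135 0 0 0 0; 0 -0.05 0.15 0 0 0 0; 0 -0.08 0.15 0 0 0 0",
)

```text
t: 17.72
tool_pos: [433.7, 140.2, 304.6]
ee_rot: [-3.134, 0.194, -0.007]
contact_force: [0.3, -0.6, 0.4]
grip_width: 0.998
grasp_force: 0.0
```

```bash
python3 st.py; python3 - <<'E'
from h import *
c=snap('wrist','w6');e=snap('scene','s6')
print(proj(e,[[432.8,220.4,176],[432.8,220.4,211]]))
V=np.hstack([cv2.resize(c['color'],(500,375)),cv2.resize(e['color'][170:330,160:260],(300,480),interpolation=2)[:375]])
cv2.imwrite('pics/c6.png',V[:,:,::-1])
E
```

```text
17.7167 [433.67 140.19 304.61] psi -97.07 F [ 0.29 -0.62  0.37] M [0.08  0.001 0.052] w 0.998 j6 1.905
[[204.3349309  253.33903416]
 [201.8082111  239.95001423]]
```

View pics/c6.png

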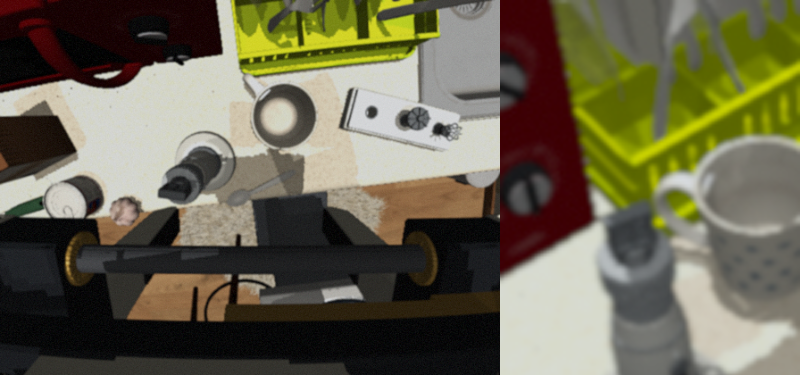

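The paddle stands upright in the collet, with its top at crop row ~207 against 210 predicted for home. The disc and balloon heads are still in the rest.

```bash
python3 -c "
from cell import r
print(r.finish_job())"
```

```text
the job is handed in; nothing more can be done
None
```

The paddle head is fully home in the collet and the nut is hand-tight, with a moment rise of about 0.19 N m; the other two heads are still in their rest, and I handed the job in at about 18 s (no verdict came back).

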